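# Load the sprung pan to the green band

### The job

Read how far the red pointer of the sprung scale must sink to reach the green band, and choose from the divided tray the one check weight that will bring it there. Lay that weight down on its broad side on the black mat and let go of it, then take it again across its width and seat it flat and square in the pocket of the scale pan, so that the red pointer comes to rest beside the green band. Leave the other two weights standing on edge in their tray and do not disturb the other things on the bench.

Things in the scene. Friction and masses are not known exactly. Their poses are not given: they have to be found in the camera images.
- thin_weight: yellow check weight, a plain block 16 mm thick, 100 mm long and 60 mm wide, mass 259 g; alone in the pan it makes the pan sink 20 mm. It starts standing on a long edge (60 mm high, 16 mm thick) in one of the three bays of the tray. Origin: the centre of the block; x along the 100 mm length, y through the thickness, z along the 60 mm width (up while it stands in the tray)
- middle_weight: blue check weight, a plain block 25 mm thick, 100 mm long and 60 mm wide, mass 405 g; alone in the pan it makes the pan sink 31.5 mm. It starts standing on a long edge (60 mm high, 25 mm thick) in one of the three bays of the tray. Origin: the centre of the block; x along the 100 mm length, y through the thickness, z along the 60 mm width (up while it stands in the tray)
- thick_weight: bare aluminium check weight, a plain block 34 mm thick, 100 mm long and 60 mm wide, mass 551 g; alone in the pan it makes the pan sink 43 mm. It starts standing on a long edge (60 mm high, 34 mm thick) in one of the three bays of the tray. Origin: the centre of the block; x along the 100 mm length, y through the thickness, z along the 60 mm width (up while it stands in the tray)
- tray: grey divided tray, 125 mm (x) by 265 mm (y), walls 20 mm high, floor 5 mm thick, three bays side by side along y, 85 mm apart. Origin: centre of its underside. Fixed
- mat: black rubber mat, 200 mm (x) by 180 mm (y), 3 mm thick. Origin: centre of its underside, z up. Fixed to the bench
- scale: sprung scale: grey foot 200 by 140 mm, white round housing, a pan on a spring above it, and a white graduated post 135 mm high with its centre 100 mm from the pan's centre along +x and 30 mm along +y. Origin: on the bench under the pan's centre. Fixed
- pocket (a point): centre of the pocket's flat floor on top of the pan, 130 mm above the bench when unloaded; x along the pocket's length, z up. The pocket is 106 mm (x) by 66 mm (y) inside; its rim is 10 mm high and 5 mm thick, closed at both ends, but on the long sides it stands only at the corners, leaving the middle 72 mm open for the fingers. The pan is 116 by 76 mm, 8 mm thick
- pan (a joint): how far the pan has sunk (m): 0 empty, at most 0.055; about 1 mm for every 12.8 g laid in it
- pointer (a point): middle of the red pointer tip (14 by 12 by 3 mm) that is fixed to the pan and sinks with it, past the side of the post
- band: green band, a block 16 mm high (18 by 28 mm across) around the white post beside the pointer's path. Origin: its centre. It is fixed for the run, 16 to 47 mm lower than the empty pan's pointer; the pointer is right when its middle is no higher than the band's top and no lower than its bottom. If two weights would do, either is right
- cassette: clear film cassette with a black reel, 100 by 100 by 22 mm, a bystander. Origin: centre of its underside
- roller: black rubber drive belt roller standing on end, 48 mm across, 70 mm high, a bystander. Origin: centre of its underside
- tube_holder: chrome light tube holder, 50 by 160 by 46 mm, a bystander. Origin: centre of its underside
Things that resemble listed ones, but are neither listed nor needed, are in the scene too. What is shaped like the thick_weight but pink is not meant.

How it is judged (in metres and radians):
On the way:
1. a weight lies on its broad side on the mat, let go (((angle between the y axis of thin_weight and the z axis of mat, either way round below 0.1 rad and x of thin_weight in the frame of mat between -0.09 and 0.09 m and y of thin_weight in the frame of mat between -0.08 and 0.08 m and z of thin_weight in the frame of mat below 0.035 m and contact force between thin_weight and the fingers below 0.3 N and linear speed of thin_weight below 0.03 m/s) or (angle between the y axis of middle_weight and the z axis of mat, either way round below 0.1 rad and x of middle_weight in the frame of mat between -0.09 and 0.09 m and y of middle_weight in the frame of mat between -0.08 and 0.08 m and z of middle_weight in the frame of mat below 0.035 m and contact force between middle_weight and the fingers below 0.3 N and linear speed of middle_weight below 0.03 m/s) or (angle between the y axis of thick_weight and the z axis of mat, either way round below 0.1 rad and x of thick_weight in the frame of mat between -0.09 and 0.09 m and y of thick_weight in the frame of mat between -0.08 and 0.08 m and z of thick_weight in the frame of mat below 0.035 m and contact force between thick_weight and the fingers below 0.3 N and linear speed of thick_weight below 0.03 m/s))), for 0.2 s.
At the end, for the whole second after the job is handed in: One weight at rest in the pocket: flat within 0.08 rad, square within 0.1 rad, centred within 8 mm, on the floor within 4 mm; the other two on edge in the tray (within 0.2 rad); pan still, middle of the red pointer within 8 mm of the green band's mid-height (((angle between the y axis of thin_weight and the z axis of pocket, either way round below 0.08 rad and angle between the x axis of thin_weight and the x axis of pocket, either way round below 0.1 rad and x of thin_weight in the frame of pocket between -0.008 and 0.008 m and y of thin_weight in the frame of pocket between -0.008 and 0.008 m and z of thin_weight in the frame of pocket below 0.012 m and linear speed of thin_weight below 0.03 m/s and angle between each of middle_weight, thick_weight's own z axis and vertical below 0.2 rad and x of middle_weight in the frame of tray between -0.04 and 0.04 m and y of middle_weight in the frame of tray between -0.13 and 0.13 m and z of each of middle_weight, thick_weight in the frame of tray below 0.045 m and x of thick_weight in the frame of tray between -0.04 and 0.04 m and y of thick_weight in the frame of tray between -0.13 and 0.13 m) or (angle between the y axis of middle_weight and the z axis of pocket, either way round below 0.08 rad and angle between the x axis of middle_weight and the x axis of pocket, either way round below 0.1 rad and x of middle_weight in the frame of pocket between -0.008 and 0.008 m and y of middle_weight in the frame of pocket between -0.008 and 0.008 m and z of middle_weight in the frame of pocket below 0.0165 m and linear speed of middle_weight below 0.03 m/s and angle between each of thin_weight, thick_weight's own z axis and vertical below 0.2 rad and x of thin_weight in the frame of tray between -0.04 and 0.04 m and y of thin_weight in the frame of tray between -0.13 and 0.13 m and z of each of thin_weight, thick_weight in the frame of tray below 0.045 m and x of thick_weight in the frame of tray between -0.04 and 0.04 m and y of thick_weight in the frame of tray between -0.13 and 0.13 m) or (angle between the y axis of thick_weight and the z axis of pocket, either way round below 0.08 rad and angle between the x axis of thick_weight and the x axis of pocket, either way round below 0.1 rad and x of thick_weight in the frame of pocket between -0.008 and 0.008 m and y of thick_weight in the frame of pocket between -0.008 and 0.008 m and z of thick_weight in the frame of pocket below 0.021 m and linear speed of thick_weight below 0.03 m/s and angle between each of thin_weight, middle_weight's own z axis and vertical below 0.2 rad and x of thin_weight in the frame of tray between -0.04 and 0.04 m and y of thin_weight in the frame of tray between -0.13 and 0.13 m and z of each of thin_weight, middle_weight in the frame of tray below 0.045 m and x of middle_weight in the frame of tray between -0.04 and 0.04 m and y of middle_weight in the frame of tray between -0.13 and 0.13 m)) and z of pointer in the frame of band between -0.008 and 0.008 m and velocity of joint pan between -0.01 and 0.01 m/s); the robot touches nothing.
It fails at once if a bystander (cassette, roller or tube holder) is moved more than 30 mm (distance of any of cassette, roller, tube_holder from where it was at the start of the episode above 0.03 m).
It also fails if it takes over 66 s, if anything falls off the work surface, if the arm or the gripper's body presses on something with over 40 N, if the wrist force passes 120 N, or if a joint passes its speed limit or range.

### The arm

A 6-joint arm with a two-finger parallel gripper is mounted at the origin on the work surface. World frame = base frame: x ahead of the robot, y to its left, z up, the work surface at z = 0. Lengths are in m, angles in degrees, forces in N, time in s.
With the tool pointing down it reaches from about 0.375 to 0.9 m from the base axis. Payload 3.1 kg.
Tool frame: the origin (TCP) lies at the very end of the fingers, on their centre line; the grasp point (between the pads) lies 19 mm behind it; z points along the fingers, y is the line along which they close (so a half turn about z gives the same grasp; the last joint's range is limited). The gripper opens to 87 mm and grips with 3 to 60 N. Pads are 19 mm wide; open, the fingers measure 117 mm over their backs; the gripper's body (75 mm by 190 mm) begins 51 mm behind the grasp point.
Start: joints at [-82.248, 30.224, 82.088, -0, 67.689, -10.227], TCP at [0.193, -0.594, 0.223] pointing down, gripper open.
Joint ranges: [-176.69, 176.69], [-43.24, 126.21], [12.49, 139.97], [-82, 262], [0, 151.66], [-163.58, 163.58]. Speed limits (degrees/s): [159.86, 159.86, 180, 180, 180, 180].

### API

Orientations are given as a 3x3 rotation matrix whose columns are the frame's x, y, z axes.
In Python, from rig import * gives the robot as it stands.
- The arm moves only by the tool jog_arm, never from a script. Its arguments are lists of equal length, an entry for each row: "delta_pos": the shift along the world's x, y, z in cm, a list of three; "turn": the turn about the world's z in degrees; "grip": the closure, from 0 (fully open) to 1 (shut). In form: {"delta_pos": [[x, y, z], ...], "turn": [turn, ...], "grip": [grip, ...]}. A call has 1 to 12 rows; each row is the pose to reach, as a shift and turn from the pose commanded when the call began; what a row does not reach only later rows make up. A row lasts 1/8 s, in which the tool goes at most 62.5 mm and 10.7 degrees, less where a joint would pass 70% of its speed; a pose out of reach is approached as far as the arm can. A call with a gripper value outside its range is refused whole. The fingers move at their own pace and stop on an object; the grip force is fixed at half the most. Time passes only in rows, so rows that repeat a pose let the fingers close. It gives the time, the measured TCP pose, the force, the opening and the grip force at its end, in the units of the state.
- read_state(): the state, without advancing time (a new reading comes with each control period).
- capture(name): name is "scene" or "top" or "wrist"; returns a dict with "color" (420x560x3 uint8, blue, green, red), "fovy" (degrees; the focal length in pixels is half the picture's height over the tangent of half this angle, whatever the lens; pixels are square), "cx", "cy" (the principal point, pixels), "camera_from_world" (4x4, takes a point from world to camera coordinates). Camera axes: x right, y up, looking along -z (the intrinsics and any distortion apply to the point x, -y, -z); pixel columns grow to the right and rows downward; lengths in m; the calibration is good to about 2 mm. A picture is of the moment at which its call begins. There is no depth.
- hand_in(): hands the job in; it is judged then, once.
The state is a dict: "time_s": time; "joint_positions": joint angles; "qvel": joint speeds; "tau": joint torques, N m; "position": TCP position; "tcp_rot": TCP orientation; "force": force on the tool from outside, world axes, zero at the start; "moment": the same for the moment, N m; "opening": opening from 0.0 (shut) to 1.0 (fully open); "grasp_force": force on a finger pad.
Only numpy, scipy, OpenCV 4.12 (cv2) and the standard library are available. Lean on these libraries where they do the work, as an engineer would, in place of code of your own. Each camera call takes 0.05 s, during which the arm holds its last target. There are 200 camera calls.

## Working session

There is one attempt and no reset: what is moved stays moved. The work goes in short steps, Python scripts to look and compute and a tool call to move; the robot and the scene stay as the last step left them, time stands still between calls to the robot, and variables do not carry over. Pictures are saved under pics/ and viewed, at most 10 in all, crops included, and the job is handed in when it is done.

Besides the shell and the picture viewer there is one more tool, called after "Emit:" by a JSON object that holds its "api" and its "payload". jog_arm: Moves the arm, as the interface text tells. Its arguments: {"type":"object","properties":{"delta_pos":{"type":"array"},"turn":{"type":"array"},"grip":{"type":"array"}},"required":["delta_pos","turn","grip"]}

```bash
ls; mkdir -p pics; python3 - <<'E'
from rig import *
import cv2
for n in("scene","top"):
    c=capture(n);cv2.imwrite(f"pics/{n}0.png",c["color"]);print(n,c["fovy"],c["cx"],c["cy"],[k for k in c]);print(c["camera_from_world"].__repr__())
print(read_state())
E
```

```text
pics
scene 44.418597254045814 273.78853841439224 208.56069490967465 ['color', 'fovy', 'cx', 'cy', 'camera_from_world']
array([[-0.77960883,  0.6261225 , -0.01344208,  0.4686404 ],
       [-0.47069518, -0.57165215,  0.67205645,  0.20389046],
       [ 0.41310547,  0.53026826,  0.74037791, -1.55867316],
       [ 0.        ,  0.        ,  0.        ,  1.        ]])
top 56.88609417004309 283.6452347530388 209.50871312402148 ['color', 'fovy', 'cx', 'cy', 'camera_from_world']
array([[ 0.00210378, -0.99999698, -0.00126711, -0.0215873 ],
       [ 0.98500534,  0.00185365,  0.17251387, -0.60430207],
       [-0.172511  , -0.00161104,  0.98500627, -0.95764658],
       [ 0.        ,  0.        ,  0.        ,  1.        ]])
{'time_s': 0.1, 'joint_positions': array([-8.22484223e+01,  3.02750437e+01,  8.21474402e+01,  2.31339551e-04,
        6.76888880e+01, -1.02264772e+01]), 'qvel': array([ 0.00329544, -0.06228027, -0.1157311 , -0.05250045, -0.01189204,
       -0.03614256]), 'tau': array([-4.04328739e-04, -4.40986097e+01, -1.77150589e+01,  6.33687736e-02,
        5.33748034e-02, -5.05046876e-05]), 'position': array([ 0.19285761, -0.59382587,  0.22166333]), 'tcp_rot': array([[ 9.51175324e-01,  3.08650995e-01, -2.58475758e-04],
       [ 3.08650906e-01, -9.51173437e-01,  1.92654697e-03],
       [ 3.48775366e-04, -1.91226272e-03, -9.99998111e-01]]), 'force': array([ 0.34107729,  0.09494504, -0.16520875]), 'moment': array([0.07329127, 0.00543434, 0.02842688]), 'grasp_force': 0.0, 'opening': 1.0030968212634828}
```

View pics/scene0.png

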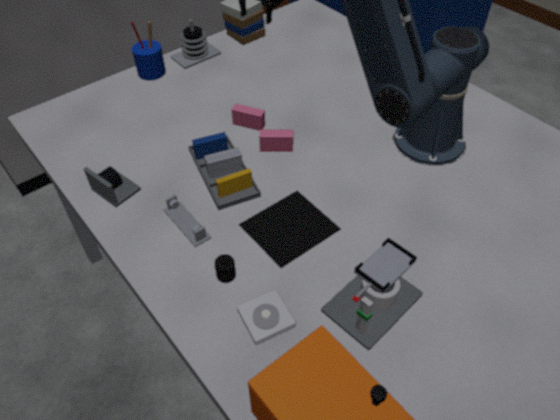

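View pics/top0.png

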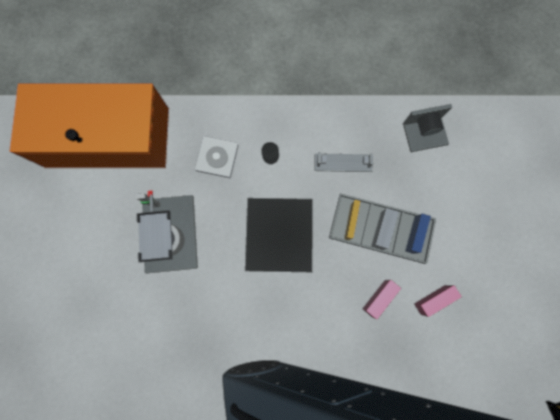

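The top view shows the tray at about (382,229), with yellow (353,220), aluminium (386,230) and blue (421,233), plus the mat at (280,235) and the scale at (160,235). The scene view shows the red pointer at (357,298) and the green band at (365,313).

```bash
cat > h.py <<'E'
from rig import *
import cv2, numpy as np
class Cam:
    def __init__(s,name,save=None):
        c=capture(name); s.img=c["color"]; s.T=np.array(c["camera_from_world"]); s.f=210/np.tan(np.radians(c["fovy"])/2); s.cx,s.cy=c["cx"],c["cy"]
        s.hsv=cv2.cvtColor(s.img,cv2.COLOR_BGR2HSV)
        if save: cv2.imwrite("pics/"+save,s.img)
    def ray(s,u,v):
        R=s.T[:3,:3]; o=-R.T@s.T[:3,3]; d=R.T@np.array([(u-s.cx)/s.f,-(v-s.cy)/s.f,-1]); return o,d
    def on(s,u,v,z):
        o,d=s.ray(u,v); return o+d*(z-o[2])/d[2]
    def px(s,p):
        q=s.T[:3,:3]@np.array(p)+s.T[:3,3]; return np.array([s.cx+s.f*q[0]/-q[2], s.cy-s.f*q[1]/-q[2]])
    def mask(s,lo,hi,roi=None):
        m=cv2.inRange(s.hsv,np.array(lo),np.array(hi))
        if roi:
            k=np.zeros_like(m); x0,y0,x1,y1=roi; k[y0:y1,x0:x1]=1; m=m*k
        return m
def blobs(m,amin=15):
    n,l,st,ce=cv2.connectedComponentsWithStats(m)
    out=[]
    for i in range(1,n):
        if st[i,4]>=amin:
            r=cv2.minAreaRect(np.argwhere(l==i)[:,::-1].astype(np.float32)); out.append((ce[i],st[i].tolist(),r))
    return sorted(out,key=lambda b:-b[1][4])
def tri(c1,p1,c2,p2):
    (o1,d1),(o2,d2)=c1.ray(*p1),c2.ray(*p2)
    A=np.c_[d1,-d2]; t=np.linalg.lstsq(A,o2-o1,rcond=None)[0]
    a,b=o1+d1*t[0],o2+d2*t[1]; return (a+b)/2,np.linalg.norm(a-b)
E
python3 - <<'E'
from h import *
np.set_printoptions(precision=4,suppress=True)
s=Cam("scene");t=Cam("top")
for c,n,roi in((s,'scene',(340,280,390,340)),(t,'top',(130,180,180,215))):
    for col,lo,hi in(('red',(0,110,80),(8,255,255)),('red2',(170,110,80),(180,255,255)),('green',(50,90,30),(85,255,255))):
        for b in blobs(c.mask(lo,hi,roi),4): print(n,col,b)
for n,col,lo,hi,z in(('top','yel',(18,120,80),(32,255,255),.065),('top','blue',(105,120,30),(125,255,255),.065)):
    for b in blobs(t.mask(lo,hi,(320,180,450,280))): print(col,b[1:],t.on(*b[0],z))
for b in blobs(t.mask((0,0,0),(180,255,45),(235,190,325,280)))[:1]: 
    print('mat',b[1:],[t.on(*p,.003) for p in cv2.boxPoints(b[2])])
for p in((155,235),(386,230),(165,85),(155,85),(165,166),(155,150)):print(p,t.on(*p,.13),t.on(*p,.0))
def big(c,x0,y0,x1,y1,k): return cv2.resize(c.img[y0:y1,x0:x1],None,fx=k,fy=k,interpolation=cv2.INTER_CUBIC)
a=big(s,310,225,430,350,4);b=big(t,125,180,205,275,4)
h=max(a.shape[0],b.shape[0]);pad=lambda i:cv2.copyMakeBorder(i,0,h-i.shape[0],0,0,0)
cv2.imwrite('pics/crop1.png',np.hstack([pad(a),pad(b)]))
E
```

```text
scene red (array([354.6154, 298.3846]), [353, 297, 4, 5, 13], ((354.5, 299.0), (4.0, 3.0), 90.0))
scene red (array([359. , 297.8]), [358, 297, 3, 3, 5], ((359.2500305175781, 297.7500305175781), (1.4142134189605713, 2.1213202476501465), 45.0))
scene red2 (array([357.2222, 298.7778]), [356, 297, 3, 5, 9], ((357.0, 299.0), (4.0, 2.0), 90.0))
scene green (array([363.2222, 314.6528]), [357, 309, 15, 12, 72], ((363.2500305175781, 314.7500305175781), (14.862703323364258, 8.221921920776367), 18.43494987487793))
top red (array([149.375 , 192.8125]), [148, 191, 4, 5, 16], ((149.5, 193.0), (4.0, 3.0), 90.0))
top green (array([145., 202.]), [142, 201, 7, 3, 15], ((145.0, 202.0), (6.0, 2.0), -0.0))
yel ([347, 200, 12, 38, 220], ((352.7040100097656, 218.62799072265625), (6.08210563659668, 37.83427810668945), 10.304845809936523)) [ 0.5777 -0.1972  0.065 ]
blue ([412, 215, 17, 37, 303], ((420.35003662109375, 233.05001831054688), (8.419756889343262, 36.39790344238281), 15.255118370056152)) [ 0.5415 -0.3681  0.065 ]
mat ([280, 230, 17, 12, 59], ((288.0, 235.5), (11.0, 16.0), 90.0)) [array([ 0.5566, -0.0105,  0.003 ]), array([ 0.5567, -0.0539,  0.003 ]), array([ 0.5269, -0.0538,  0.003 ]), array([ 0.5268, -0.0107,  0.003 ])]
(155, 235) [0.5287 0.2851 0.13  ] [0.5427 0.3286 0.    ]
(386, 230) [ 0.5417 -0.2642  0.13  ] [ 0.5575 -0.2985  0.    ]
(165, 85) [0.9121 0.2823 0.13  ] [0.9804 0.3255 0.    ]
(155, 85) [0.9121 0.3078 0.13  ] [0.9804 0.3546 0.    ]
(165, 166) [0.6985 0.2706 0.13  ] [0.7366 0.3121 0.    ]
(155, 150) [0.7394 0.2976 0.13  ] [0.7832 0.3429 0.    ]
```

View pics/crop1.png

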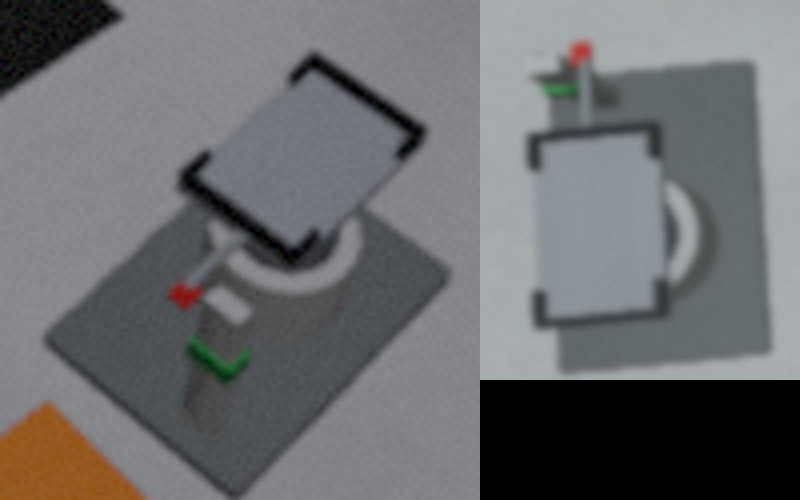

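The crop shows the pan with corners near top-view pixels (137,213), (170,211), (172,258) and (139,262). The pointer tip is red at scene pixel (356,298). The green band is L-shaped, with its near edge at scene pixel (369,317).

```bash
python3 - <<'E'
from h import *
np.set_printoptions(precision=4,suppress=True)
s=Cam("scene");t=Cam("top")
S=lambda x,y:((x+.5)/4+310-.5,(y+.5)/4+225-.5)
Tt=lambda x,y:((x-480+.5)/4+125-.5,(y+.5)/4+180-.5)
pc=[(528,133),(660,123),(668,315),(535,328)]
P=np.array([t.on(*Tt(*p),.14) for p in pc]);c=P.mean(0)
print('pan top',P,c,[np.linalg.norm(P[i]-P[(i+1)%4]) for i in range(4)])
P2=np.array([s.on(*S(*p),.14) for p in [(313,53),(425,130),(297,262),(181,180)]]);print('pan scene',P2,P2.mean(0),[np.linalg.norm(P2[i]-P2[(i+1)%4]) for i in range(4)])
C=(c+P2.mean(0))/2
ax=(P[0]+P[1]-P[2]-P[3]);ax2=P2[2]+P2[3]-P2[0]-P2[1]
for a in(ax,ax2):print('yaw',np.degrees(np.arctan2(a[1],a[0])))
a=ax/np.linalg.norm(ax)+ax2/np.linalg.norm(ax2);a/=np.linalg.norm(a);b=np.array([-a[1],a[0],0])
print('pointer tri',tri(s,S(184,295),t,Tt(581,52)))
post=C+.1*a+.03*b; print('post',post,'pred scene crop px top',(s.px([*post[:2],.135])-[310,225])*4,'top crop',(t.px([*post[:2],.135])-[125,180])*4+[480,0])
# band corners predicted
for z in(.08,.09,.1,.11):
  for hx,hy in((.009,.014),(.014,.009)):
    print(z,hx,[((s.px([*(post+i*hx*a+j*hy*b)[:2],z])-[310,225])*4).round(0) for i,j in((1,1),(1,-1),(-1,1),(-1,-1))])
# tray corners & orange
m=t.mask((0,0,0),(180,60,125),(325,185,440,270))
g=[x for x in blobs(t.mask((0,0,0),(180,255,70),(235,190,325,280)))][:1]
print('mat',[t.on(*p,.003) for p in cv2.boxPoints(g[0][2])],g[0][2])
for n in range(2):pass
for q in((342,195),(435,217),(426,262),(331,240)):print('tray',t.on(*q,.02))
E
```

```text
pan top [[0.5803 0.3285 0.14  ]
 [0.5864 0.2504 0.14  ]
 [0.4731 0.2398 0.14  ]
 [0.4655 0.3167 0.14  ]] [0.5263 0.2838 0.14  ] [np.float64(0.07829647150306283), np.float64(0.11378027093873107), np.float64(0.07725421426455409), np.float64(0.11537437934769028)]
pan scene [[0.4733 0.2442 0.14  ]
 [0.4664 0.3179 0.14  ]
 [0.58   0.332  0.14  ]
 [0.5895 0.259  0.14  ]] [0.5273 0.2883 0.14  ] [np.float64(0.07400036442092389), np.float64(0.11445924403906513), np.float64(0.07364580071194511), np.float64(0.11709361852718737)]
yaw 5.625916843163037
yaw 7.175778673578913
pointer tri (array([0.6318, 0.3048, 0.1278]), np.float64(0.001039054617347545))
post [0.6228 0.327  0.14  ] pred scene crop px top [227.3932 305.4678] top crop [536.846   62.9941]
0.08 0.009 [array([225., 390.]), array([183., 357.]), array([247., 368.]), array([204., 335.])]
0.08 0.014 [array([212., 390.]), array([184., 369.]), array([245., 356.]), array([218., 335.])]
0.09 0.009 [array([228., 380.]), array([185., 347.]), array([249., 358.]), array([206., 325.])]
0.09 0.014 [array([214., 380.]), array([186., 359.]), array([248., 346.]), array([220., 325.])]
0.1 0.009 [array([230., 370.]), array([187., 337.]), array([252., 348.]), array([208., 315.])]
0.1 0.014 [array([216., 370.]), array([188., 349.]), array([250., 336.]), array([222., 315.])]
0.11 0.009 [array([232., 360.]), array([189., 326.]), array([254., 338.]), array([211., 304.])]
0.11 0.014 [array([218., 360.]), array([190., 338.]), array([253., 326.]), array([224., 304.])]
mat [array([0.4508, 0.0799, 0.003 ]), array([0.645 , 0.0773, 0.003 ]), array([ 0.6395, -0.0994,  0.003 ]), array([ 0.4457, -0.0912,  0.003 ])] ((279.16998291015625, 234.73129272460938), (64.28913879394531, 71.47894287109375), 1.8476102352142334)
tray [ 0.6502 -0.1783  0.02  ]
tray [ 0.5904 -0.426   0.02  ]
tray [ 0.4707 -0.3946  0.02  ]
tray [ 0.5281 -0.1462  0.02  ]
```

```bash
python3 - <<'E'
from h import *
np.set_printoptions(precision=4,suppress=True,linewidth=200)
s=Cam("scene")
im=np.mean([s.img.astype(float)]+[Cam("scene").img.astype(float) for _ in range(4)],0)
G=im[:,:,1]-(im[:,:,0]+im[:,:,2])/2
R=im[:,:,2]-(im[:,:,0]+im[:,:,1])/2
roi=np.s_[302:326,352:378]
print(G[roi].round(0).astype(int))
g=np.clip(G[roi]-6,0,None);yy,xx=np.mgrid[302:326,352:378]
print('green c',(g*xx).sum()/g.sum(),(g*yy).sum()/g.sum())
r=np.s_[290:306,345:370];w=np.clip(R[r]-15,0,None);y2,x2=np.mgrid[290:306,345:370];print('red c',(w*x2).sum()/w.sum(),(w*y2).sum()/w.sum())
t=Cam("top");It=t.img.astype(float);R=It[:,:,2]-(It[:,:,0]+It[:,:,1])/2
r=np.s_[183:203,140:160];w=np.clip(R[r]-15,0,None);y3,x3=np.mgrid[183:203,140:160];pt=((w*x3).sum()/w.sum(),(w*y3).sum()/w.sum());print('red top',pt)
w=np.clip((im[:,:,2]-(im[:,:,0]+im[:,:,1])/2)[290:306,345:370]-15,0,None)
ps=((w*x2).sum()/w.sum(),(w*y2).sum()/w.sum());print(tri(s,ps,t,pt))
yaw=np.radians(6.4);a=np.array([np.cos(yaw),np.sin(yaw),0]);b=np.array([-a[1],a[0],0]);post=np.array([.5268,.286,0])+.1*a+.03*b
for zc in(.09,.095,.1,.105,.11):
    P=lambda i,j,k:s.px(post+i*.009*a+j*.014*b+[0,0,zc+k*.008])
    q=[P(1,0,0),P(0,1,0)];ar=[];
    for (i0,j0,i1,j1) in((1,-1,1,1),(-1,1,1,1)):
        poly=np.array([P(i0,j0,-1),P(i1,j1,-1),P(i1,j1,1),P(i0,j0,1)],np.float32);ar.append(cv2.contourArea(poly))
    print(zc,(q[0]*ar[0]+q[1]*ar[1])/sum(ar),'corner top/bot',P(1,1,1),P(1,1,-1),'L',P(1,-1,1),P(1,-1,-1),'R',P(-1,1,1),P(-1,1,-1))
E
```

```text
[[  0   0  -3 -12 -13  -9  -2   1   0  -1  -3  -2   0  -3  -2  -1  -2  -3  -2  -2  -2  -2  -1  -3  -1  -1]
 [ -1   0   1  -1  -2   0  -1   1  -1  -1   0  -1  -2  -1  -2  -1  -2  -2  -2  -2   0  -1  -2   0  -2  -2]
 [  0   0   2   0   0   0   0  -1  -2  -2  -1  -2  -1  -1  -2  -1  -3  -2  -2   0   0  -3  -1   1  -2  -1]
 [  1   0   0   1  -1   0   1   0   0   0  -1   1  -2  -2  -2  -2  -2  -2  -2  -2  -1  -1  -3  -1  -1  -1]
 [  0  -1   0   1   1   0   0   0  -1  -3   0   0   0  -1   0   0  -1  -3  -1   0  -1  -1  -2  -1   0   0]
 [  0   1  -1   0   0   0   3   2  -1  -1   0  -2   0   1  -1  -2  -1  -1  -1  -1  -1  -2  -1  -1  -1  -1]
 [  0   1   0   2   2   8  17  12   1  -2  -2  -1   0  -1   0   0  -1   1   0  -2   0  -1  -1  -1  -2  -1]
 [  0  -1   1   0   6  24  38  28   9  -1  -3  -2  -1   0  -1  -2  -1  -2   0  -2   1   0  -1  -1  -1  -1]
 [ -1   1  -2   0   8  30  46  41  24   9  -1  -2  -2   0  -1  -2  -1  -1   1   0   0   1   0   0   0   0]
 [ -1   1  -2   1   9  25  44  48  44  28  13   1  -2  -1  -1  -3   0   0   7  11   6   0  -1  -3   0   0]
 [ -1   0  -2   1   9  21  36 
[... 1819 characters left out ...]
] R [372.8284 312.4896] [371.8304 316.5276]
0.095 [363.7553 314.9241] corner top/bot [367.6809 316.7706] [366.7293 320.8071] L [356.7945 308.3447] [355.9759 312.4238] R [373.1448 311.209 ] [372.1399 315.2754]
0.1 [364.0399 313.652 ] corner top/bot [367.9827 315.4903] [367.0244 319.5555] L [357.0541 307.0511] [356.2297 311.1588] R [373.4636 309.9194] [372.4515 314.0145]
0.105 [364.3265 312.3709] corner top/bot [368.2867 314.2008] [367.3215 318.295 ] L [357.3155 305.7484] [356.4854 309.885 ] R [373.7846 308.6206] [372.7653 312.7447]
0.11 [364.6151 311.0806] corner top/bot [368.5928 312.9021] [367.6208 317.0256] L [357.5788 304.4364] [356.7428 308.6023] R [374.1078 307.3125] [373.0814 311.4659]
```

Pointer z is 0.129 and band z about 0.095, so the pointer must sink about 33.5 mm. That means the blue middle weight. I'll go above it and check with the wrist camera.

Emit:
{"api": "jog_arm", "payload": {"delta_pos": [[34.8,22.6,0],[34.8,22.6,0],[34.8,22.6,0],[34.8,22.6,0],[34.8,22.6,0],[34.8,22.6,0],[34.8,22.6,0],[34.8,22.6,0],[34.8,22.6,0],[34.8,22.6,0]], "turn": [-31,-31,-31,-31,-31,-31,-31,-31,-31,-31], "grip": [0.35,0.35,0.35,0.35,0.35,0.35,0.35,0.35,0.35,0.35]}}

```text
time_s: 1.85
position: [0.5398, -0.3695, 0.2225]
tcp_rot: [[0.974, -0.227, -0.001], [-0.227, -0.974, 0.0], [-0.001, 0.0, -1.0]]
force: [0.7, -0.8, -0.0]
opening: 0.652
grasp_force: 0.0
```

```bash
python3 - <<'E'
from h import *
np.set_printoptions(precision=4,suppress=True)
w=Cam("wrist","w1.png")
o,d=w.ray(w.cx,w.cy);print('cam',o,d)
for b in blobs(w.mask((100,110,25),(128,255,255)),200):
    print(b); q=np.array([w.on(*p,.065) for p in cv2.boxPoints(b[2])]);print(q,q.mean(0))
st=read_state();print(st['position'],st['tcp_rot'],st['opening'],st['joint_positions'])
print(w.px([.5405,-.3685,.065]))
E
```

```text
cam [ 0.6207 -0.3885  0.3843] [-0.291   0.0679 -0.9543]
(array([278.8407, 183.3453]), [264, 136, 32, 97, 2317], ((278.7705078125, 184.02459716796875), (24.897327423095703, 96.05842590332031), 5.19442892074585))
[[ 0.5009 -0.3439  0.065 ]
 [ 0.594  -0.3756  0.065 ]
 [ 0.5865 -0.3982  0.065 ]
 [ 0.4925 -0.3685  0.065 ]] [ 0.5435 -0.3715  0.065 ]
[ 0.5397 -0.3696  0.2226] [[ 0.9738 -0.2274 -0.0004]
 [-0.2274 -0.9738  0.    ]
 [-0.0004  0.0001 -1.    ]] 0.6506328583806102 [-44.1618  32.5336  77.5893  -0.0162  69.8941  58.9851]
[276.3014 189.6406]
```

View pics/w1.png

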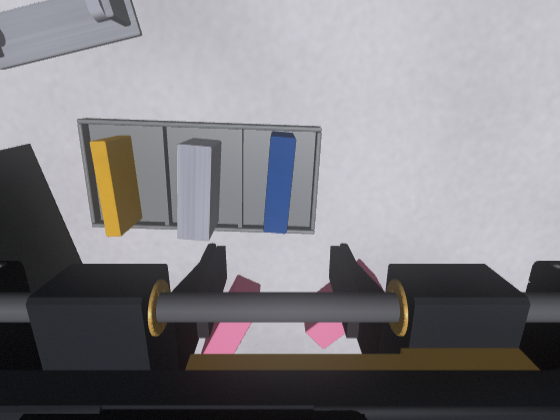

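The wrist view shows the blue weight standing at (279,184) in the right bay. It is at (0.5435, -0.3715), yaw about -18°, and its 98x24 mm outline fits the given size. I'll descend and grip.

Emit:
{"api": "jog_arm", "payload": {"delta_pos": [[0.35,-0.25,0],[0.35,-0.25,-5],[0.35,-0.25,-10],[0.35,-0.25,-15],[0.35,-0.25,-18],[0.35,-0.25,-19.2],[0.35,-0.25,-19.2],[0.35,-0.25,-19.2],[0.35,-0.25,-19.2],[0.35,-0.25,-19.2],[0.35,-0.25,-19.2]], "turn": [-5,-5,-5,-5,-5,-5,-5,-5,-5,-5,-5], "grip": [0.35,0.35,0.35,0.35,0.35,0.35,0.35,0.9,0.9,0.9,0.9]}}

```text
time_s: 3.28
position: [0.5447, -0.3714, 0.0312]
tcp_rot: [[0.951, -0.309, 0.001], [-0.309, -0.951, -0.001], [0.001, 0.001, -1.0]]
force: [1.0, 1.2, -1.5]
opening: 0.283
grasp_force: 30.4
```

Emit:
{"api": "jog_arm", "payload": {"delta_pos": [[0,0,3],[0,0,7],[0,0,11],[0.2,5,12],[0.4,10,12],[0.6,15,12],[0.6,20,12],[0.6,25,12],[0.6,29,12],[0.6,32.1,12],[0.6,32.1,12],[0.6,32.1,10]], "turn": [0,0,0,4,8,12,16,20,24.4,24.4,24.4,24.4], "grip": [0.9,0.9,0.9,0.9,0.9,0.9,0.9,0.9,0.9,0.9,0.9,0.9]}}

```text
time_s: 4.78
position: [0.5518, -0.0503, 0.1313]
tcp_rot: [[0.994, 0.112, 0.004], [0.112, -0.994, -0.002], [0.003, 0.002, -1.0]]
force: [0.9, -1.1, -4.9]
opening: 0.289
grasp_force: 29.9
```

```bash
python3 - <<'E'
from h import *
np.set_printoptions(precision=4,suppress=True)
w=Cam("wrist","w2.png");t=Cam("top","t2.png");s=Cam("scene","s2.png")
cv2.imwrite("pics/m2.png",np.hstack([cv2.resize(w.img,(400,300)),cv2.resize(s.img,(400,300))]))
print(read_state()['position'],read_state()['tcp_rot'],w.px([.545,-.008,.003]))
b=blobs(t.mask((0,0,0),(180,255,70),(235,190,325,280)))
E
```

```text
[ 0.5493 -0.0503  0.1294] [[ 0.9939  0.1105 -0.0035]
 [ 0.1105 -0.9939  0.0008]
 [-0.0033 -0.0011 -1.    ]] [230.3031 200.7123]
```

View pics/m2.png

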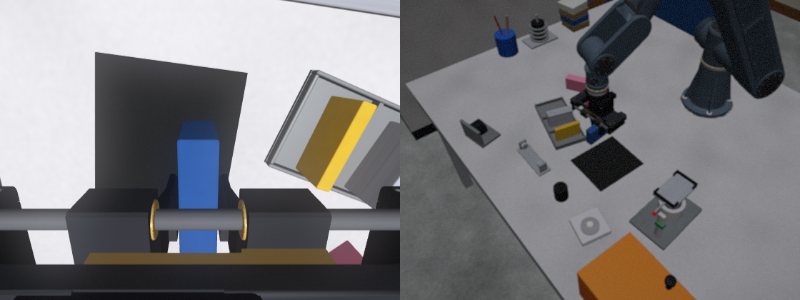

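Emit:
{"api": "jog_arm", "payload": {"delta_pos": [[0,0,-4],[0,0,-7],[0,0,-9],[0,0,-10],[0,0,-10.1],[0,0,-10.1],[0,0,-10.1],[0,0,-10.1],[0,0,-10.1],[0,0,-8.6],[0,0,-8.6]], "turn": [0,0,0,0,0,0,0,0,0,0,0], "grip": [0.9,0.9,0.9,0.9,0.9,0.9,0,0,0,0,0]}}

```text
time_s: 6.3
position: [0.5516, -0.0502, 0.0461]
tcp_rot: [[0.994, 0.111, 0.003], [0.111, -0.994, -0.001], [0.003, 0.001, -1.0]]
force: [0.9, -0.8, 0.3]
opening: 0.77
grasp_force: 0.0
```

```bash
python3 - <<'E'
from h import *
np.set_printoptions(precision=4,suppress=True)
w=Cam("wrist","w3.png")
for b in blobs(w.mask((100,110,25),(128,255,255)),200):
    print(b); q=np.array([w.on(*p,.063) for p in cv2.boxPoints(b[2])]);print(q,q.mean(0))
st=read_state();print(st['position'],st['force'])
E
```

```text
(array([277.2353, 228.6483]), [251, 164, 54, 129, 6502], ((277.5, 227.99996948242188), (52.99999237060547, 127.99998474121094), -0.0))
[[ 0.5426 -0.0381  0.063 ]
 [ 0.6072 -0.0324  0.063 ]
 [ 0.6098 -0.0559  0.063 ]
 [ 0.5455 -0.0646  0.063 ]] [ 0.5763 -0.0477  0.063 ]
(array([277.217 , 337.3949]), [254, 322, 47, 32, 1484], ((277.0, 337.5), (31.0, 46.0), 90.0))
[[ 0.5251 -0.0411  0.063 ]
 [ 0.5277 -0.0649  0.063 ]
 [ 0.5083 -0.0674  0.063 ]
 [ 0.5056 -0.0429  0.063 ]] [ 0.5167 -0.0541  0.063 ]
[ 0.5512 -0.0501  0.0456] [-1.0661 -0.3099 -0.7525]
```

View pics/w3.png

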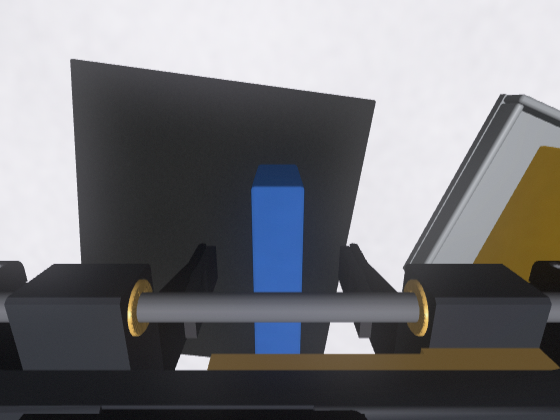

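Blue stands on the mat at (277,240) between the open fingers. I'll push it over toward +y with the right finger.

Emit:
{"api": "jog_arm", "payload": {"delta_pos": [[0,0,0],[-0.2,2,0],[-0.3,2.9,0],[-0.4,3.2,0],[-0.4,3.5,0],[-0.4,3.8,0],[-0.45,4.1,0],[-0.5,4.4,0],[-0.5,4.7,0],[-0.55,5.0,0],[-0.55,5.2,0],[-0.55,5.2,0]], "turn": [0,0,0,0,0,0,0,0,0,0,0,0], "grip": [0,0,0,0,0,0,0,0,0,0,0,0]}}

```text
time_s: 7.85
position: [0.5448, 0.0023, 0.0445]
tcp_rot: [[0.994, 0.111, -0.0], [0.111, -0.994, 0.0], [-0.0, -0.0, -1.0]]
force: [0.5, -0.6, 0.4]
opening: 1.001
grasp_force: 0.0
```

```bash
cat > m.py <<'E'
from h import *
import sys
np.set_printoptions(precision=4,suppress=True)
w=Cam("wrist",sys.argv[1])
for b in blobs(w.mask((100,110,25),(128,255,255)),200):
    print(b); q=np.array([w.on(*p,.028) for p in cv2.boxPoints(b[2])]);print(q,q.mean(0))
st=read_state();print(st['position'],st['force'],st['opening'])
E
python3 m.py w4.png
```

```text
(array([291.8953, 226.4533]), [239, 163, 108, 130, 13220], ((292.5, 227.49996948242188), (106.99998474121094, 128.99996948242188), -0.0))
[[ 0.5139  0.0226  0.028 ]
 [ 0.5942  0.0287  0.028 ]
 [ 0.6006 -0.0294  0.028 ]
 [ 0.5213 -0.0433  0.028 ]] [ 0.5575 -0.0054  0.028 ]
[0.5449 0.0022 0.0445] [ 0.4554 -0.2336  0.0211] 0.998247230869716
```

View pics/w4.png

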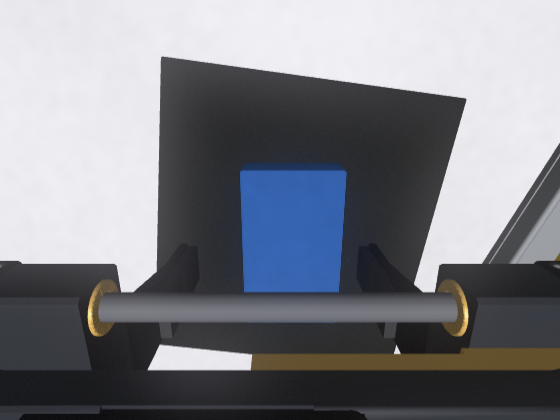

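The blue weight lies flat on the mat at (292,240), between the fingers, and is let go. Now its exact centre.

```bash
python3 - <<'E'
from h import *
np.set_printoptions(precision=4,suppress=True)
w=Cam("wrist")
m=w.mask((100,110,25),(128,255,255))
rows=[(r,*np.flatnonzero(m[r])[[0,-1]]) for r in(176,200,230,260,285)]
L=np.array([w.on(a-.5,r,.028) for r,a,b in rows]);R=np.array([w.on(b+.5,r,.028) for r,a,b in rows])
print(rows,'width',np.linalg.norm(L-R,axis=1))
fit=lambda P:np.degrees(np.arctan(np.polyfit(P[:,0],P[:,1],1)[0]))
yl,yr=fit(L),fit(R);yaw=np.radians((yl+yr)/2);print('yaw',yl,yr)
# top-front edge: brightness step at far end of top face
col=w.hsv[150:190,270:320,2].mean(1);print(col.round(0))
for v in(163,170):
  c=(w.on(241,v,.028)+w.on(346,v,.028))/2; print(v,c,'center',c-.05*np.array([np.cos(yaw),np.sin(yaw),0]), w.on(241,v,.003)[0])
print('mid',((L+R)/2))
E
```

```text
[(176, np.int64(239), np.int64(346)), (200, np.int64(240), np.int64(344)), (230, np.int64(241), np.int64(342)), (260, np.int64(242), np.int64(340)), (285, np.int64(243), np.int64(339))] width [0.0597 0.0594 0.0594 0.0594 0.0597]
yaw 6.345864310839175 6.30694850309965
[ 50.  50.  51.  51.  51.  52.  52.  52.  53.  53.  53.  53.  56.  70.
  86.  87.  88.  89.  90.  95. 127. 165. 172. 172. 173. 172. 172. 173.
 172. 172. 172. 172. 172. 172. 172. 172. 172. 172. 173. 173.]
163 [ 0.5975 -0.0011  0.028 ] center [ 0.5478 -0.0066  0.028 ] 0.5897118518813635
170 [ 0.5937 -0.0015  0.028 ] center [ 0.544  -0.0071  0.028 ] 0.5853059665082369
mid [[ 0.5903 -0.0014  0.028 ]
 [ 0.5765 -0.0028  0.028 ]
 [ 0.5584 -0.0048  0.028 ]
 [ 0.5393 -0.0069  0.028 ]
 [ 0.5224 -0.009   0.028 ]]
```

Emit:
{"api": "jog_arm", "payload": {"delta_pos": [[0,-0.9,0],[0,-0.9,-2],[0,-0.9,-3.3],[0,-0.9,-3.8],[0,-0.9,-3.8],[0,-0.9,-3.8],[0,-0.9,-3.8],[0,-0.9,-3.8],[0,-0.9,-3.8]], "turn": [0,0,0,0,0,0,0,0,0], "grip": [0,0,0,0,0,0.8,0.8,0.8,0.8]}}

```text
time_s: 9.07
position: [0.545, -0.0068, 0.0068]
tcp_rot: [[0.994, 0.111, 0.0], [0.111, -0.994, 0.0], [0.0, -0.0, -1.0]]
force: [-0.2, 0.7, 1.2]
opening: 0.687
grasp_force: 30.0
```

Emit:
{"api": "jog_arm", "payload": {"delta_pos": [[0,0,4],[0,0,9],[-0.5,3,14],[-1,7,19],[-1.5,11,22],[-1.5,15,22],[-1.5,16,22],[-1.5,16,22],[-1.5,16,22],[-1.5,16,22]], "turn": [0,0,0,0,0,0,0,0,0,0], "grip": [0.8,0.8,0.8,0.8,0.8,0.8,0.8,0.8,0.8,0.8]}}

```text
time_s: 10.32
position: [0.5299, 0.1519, 0.226]
tcp_rot: [[0.994, 0.11, -0.001], [0.11, -0.994, -0.0], [-0.001, 0.0, -1.0]]
force: [0.4, -0.2, -4.1]
opening: 0.689
grasp_force: 30.0
```

```bash
python3 - <<'E'
from h import *
np.set_printoptions(precision=4,suppress=True)
w=Cam("wrist","w5.png");st=read_state();print(st['position'],st['opening'],st['tcp_rot'])
print('pan pred',[w.px(p) for p in ([.5803,.3285,.14],[.5864,.2504,.14],[.4731,.2398,.14],[.4655,.3167,.14])],'band/ptr',w.px([.6318,.305,.128]))
E
```

```text
[0.53   0.152  0.2262] 0.6880471957300419 [[ 0.994   0.1095 -0.0008]
 [ 0.1095 -0.994  -0.0003]
 [-0.0008  0.0002 -1.    ]]
pan pred [array([ 44.6574, 122.8751]), array([152.0552, 126.2932]), array([165.4336, 265.7255]), array([ 72.9979, 264.8814])] band/ptr [81.7069 52.5783]
```

View pics/w5.png

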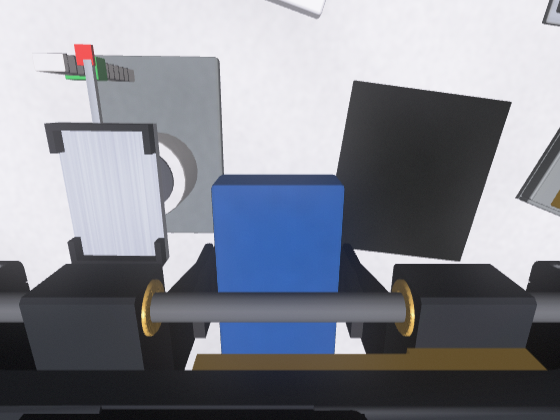

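The wrist view shows the pan with rim corners near (46,123), (157,123) and (168,262). I'll measure its edges at known heights.

```bash
python3 - <<'E'
from h import *
np.set_printoptions(precision=4,suppress=True)
w=Cam("wrist")
g=cv2.GaussianBlur(w.img,(3,3),0)[:,:,1].astype(int)
# open floor edges (z=.13), pan 76 wide, rows in the middle
Lp,Rp=[],[]
for r in range(165,232,6):
    d=np.abs(np.diff(g[r,:200]));
    l=40+np.argmax(d[40:85]);q=140+np.argmax(d[140:175]);Lp.append((l+.5,r));Rp.append((q+.5,r))
print(Lp,Rp)
for z in (.13,):
    L=np.array([w.on(*p,z) for p in Lp]);R=np.array([w.on(*p,z) for p in Rp])
    print(np.linalg.norm(L-R,axis=1)); f=lambda P:np.degrees(np.arctan(np.polyfit(P[:,0],P[:,1],1)[0]));print('yaw',f(L),f(R))
    print('mid',((L+R)/2)[[0,5,-1]])
# far rim edge: columns; near rim
for c in(80,90,120,130,140):
    d=np.diff(g[:,c]);far=110+np.argmin(d[110:135]);inn=far+np.argmax(d[far:far+18]);near=235+np.argmin(d[235:262])
    print(c,far+.5,w.on(c,far+.5,.14)[:2],'inner top/bottom',inn+.5,w.on(c,inn+.5,.14)[:2],'near inner',near+.5,w.on(c,near+.5,.14)[:2],w.on(c,near+.5,.13)[:2])
for q in((46,123.5),(157,122.5),(168,262)):print(w.on(*q,.14))
# dark rim corners
E
python3 - <<'E'
import cv2
i=cv2.imread('pics/w5.png')[30:280,30:230];cv2.imwrite('pics/c5.png',cv2.resize(i,None,fx=2.4,fy=2.4,interpolation=cv2.INTER_CUBIC))
E
```

```text
[(np.float64(60.5), 165), (np.float64(61.5), 171), (np.float64(63.5), 177), (np.float64(64.5), 183), (np.float64(65.5), 189), (np.float64(66.5), 195), (np.float64(67.5), 201), (np.float64(68.5), 207), (np.float64(69.5), 213), (np.float64(71.5), 219), (np.float64(72.5), 225), (np.float64(73.5), 231)] [(np.float64(168.5), 165), (np.float64(171.5), 171), (np.float64(173.5), 177), (np.float64(173.5), 183), (np.float64(172.5), 189), (np.float64(170.5), 195), (np.float64(160.5), 201), (np.float64(164.5), 207), (np.float64(161.5), 213), (np.float64(162.5), 219), (np.float64(162.5), 225), (np.float64(163.5), 231)]
[0.0854 0.0875 0.088  0.0877 0.0866 0.0846 0.0761 0.079  0.0761 0.0758
 0.0754 0.0758]
yaw 5.966443265001337 -9.127202275620663
mid [[0.5522 0.2839 0.13  ]
 [0.5276 0.2816 0.13  ]
 [0.4959 0.2827 0.13  ]]
80 122.5 [0.5835 0.303 ] inner top/bottom 130.5 [0.5777 0.3034] near inner 236.5 [0.4922 0.3093] [0.4873 0.3153]
90 122.5 [0.5843 0.2957] inner top/bottom 130.5 [0.5785 0.2961] near inner 255.5 [0.4758 0.3022] [0.4703 0.3079]
120 122.5 [0.5866 0.2739] inner top/bottom 130.5 [0.5809 0.2741] near inner 255.5 [0.4785 0.2775] [0.4731 0.2822]
130 123.5 [0.5867 0.2666] inner top/bottom 130.5 [0.5817 0.2668] near inner 255.5 [0.4794 0.2693] [0.474  0.2736]
140 123.5 [0.5875 0.2594] inner top/bottom 131.5 [0.5817 0.2594] near inner 255.5 [0.4803 0.261 ] [0.475 0.265]
[0.58   0.3278 0.14  ]
[0.5896 0.247  0.14  ]
[0.4768 0.2379 0.14  ]
```

View pics/c5.png

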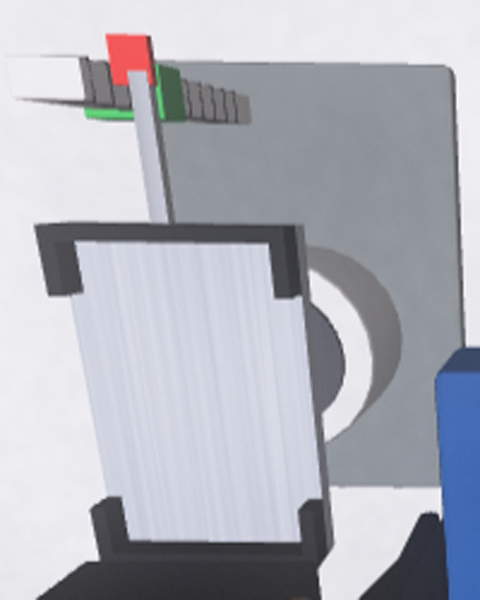

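```bash
python3 - <<'E'
from h import *
np.set_printoptions(precision=4,suppress=True)
w=Cam("wrist");st=read_state();T=st['position'];R0=st['tcp_rot'];a=R0[:2,0];b=np.array([-a[1],a[0]])
g=cv2.GaussianBlur(w.img,(3,3),0)[:,:,1].astype(float)
def edge(row,lo,hi):
    d=np.abs(np.diff(g[row]));i=lo+np.argmax(d[lo:hi]);k=np.arange(i-2,i+3);return (d[k]*(k+.5)).sum()/d[k].sum()
f=lambda P:np.degrees(np.arctan(np.polyfit(P[:,0],P[:,1],1)[0]))
# held weight
rows=range(195,280,12);z=T[2]-.0038+.025
m=w.mask((100,110,25),(128,255,255))
L=np.array([w.on(np.flatnonzero(m[r])[0]-.5,r,z) for r in rows]);R=np.array([w.on(np.flatnonzero(m[r])[-1]+.5,r,z) for r in rows])
print('held width',np.linalg.norm(L-R,axis=1).mean(),'yaw',f(L),f(R),'off b',(((L+R)/2)[:,:2]-T[:2])@b)
v=w.hsv[165:200,250:310,2].mean(1);i=np.argmax(np.diff(v));print('front edge row',165+i+.5,'a-coord',(w.on(278,165+i+.5,z)[:2]-T[:2])@a,'expected .05')
# pan
C0=np.array([.5265,.2855])
rl=range(165,232,3);L=np.array([w.on(edge(r,50,80),r,.13) for r in rl]);rr=range(213,234,2);R=np.array([w.on(edge(r,154,168),r,.13) for r in rr])
print('L b',((L[:,:2]-C0)@b).round(4),f(L),'R b',((R[:,:2]-C0)@b).round(4),f(R))
print(g[222,150:175].round(0))
far=np.array([w.on(c,130.5,.14) for c in(90,120,140)]);near=np.array([w.on(c,255.5,.13) for c in(90,120,140)])
print('far inner a',(far[:,:2]-C0)@a,'near inner a',(near[:,:2]-C0)@a,'tcp yaw',np.degrees(np.arctan2(a[1],a[0])))
# inner faces of left/right corner posts
print(g[145,40:75].round(0),g[145,135:170].round(0))
print('red',[ (x[0]) for x in blobs(w.mask((0,110,80),(8,255,255),(60,30,120,80)),20)])
s=Cam("scene")
print(tri(w,(85,55),s,(355.7,298.3)))
E
```

```text
held width 0.05887859167994609 yaw 5.952962638149309 6.3621397660513335 off b [-0.0004 -0.0007 -0.0004 -0.0004 -0.0007 -0.0004 -0.0004 -0.0004]
front edge row 184.5 a-coord 0.04897751574790088 expected .05
L b [0.0379 0.038  0.038  0.0383 0.038  0.0382 0.0381 0.038  0.0383 0.0382
 0.0383 0.0383 0.0383 0.0383 0.0384 0.0384 0.0383 0.0385 0.0384 0.0385
 0.0386 0.0385 0.0386] 5.717782265992114 R b [-0.0373 -0.0373 -0.0375 -0.0374 -0.0373 -0.0371 -0.0372 -0.0373 -0.0373
 -0.0372 -0.0371] 5.768204610494785
[209. 211. 212. 211. 210. 211. 212. 212. 211. 210. 209. 207. 185. 136.
 107. 110. 127. 145. 151. 151. 150. 150. 150. 150. 150.]
far inner a [0.0528 0.0528 0.0528] near inner a [-0.0534 -0.0534 -0.0535] tcp yaw 6.309941960913691
[233. 234. 234. 233. 233. 232. 232. 231. 198. 131.  90.  85.  85.  85.
  84.  81.  78.  76.  76.  76.  76.  76.  76.  96. 150. 197. 212. 214.
 214. 212. 212. 214. 214. 212. 211.] [211. 210. 212. 214. 213. 210. 210. 210. 176. 109.  74.  73.  73.  73.
  72.  67.  62.  60.  60.  64.  78.  95. 102. 130. 190. 228. 232. 226.
 211. 188. 163. 144. 133. 128. 126.]
red [array([83.4371, 53.4895])]
(array([0.6305, 0.3044, 0.1262]), np.float64(0.00045207618823990385))
```

Emit:
{"api": "jog_arm", "payload": {"delta_pos": [[-0.1,4,0],[-0.2,8,0],[-0.3,12,-1],[-0.3,13.4,-3],[-0.3,13.4,-5],[-0.3,13.4,-6],[-0.3,13.4,-6],[-0.3,13.4,-6],[-0.3,13.4,-6]], "turn": [0,0,0,-0.5,-0.5,-0.5,-0.5,-0.5,-0.5], "grip": [0.8,0.8,0.8,0.8,0.8,0.8,0.8,0.8,0.8]}}

```text
time_s: 11.65
position: [0.5277, 0.2869, 0.1675]
tcp_rot: [[0.995, 0.102, 0.002], [0.102, -0.995, 0.001], [0.002, -0.0, -1.0]]
force: [-0.0, 0.2, -4.0]
opening: 0.692
grasp_force: 30.0
```

```bash
python3 -c "
from h import *
s=read_state();print(s['position'],s['tcp_rot'][:,0],s['force']);Cam('scene','s6.png')"
```

```text
[0.52767004 0.28692354 0.16745383] [0.99479052 0.10192438 0.0018028 ] [-0.02455551  0.23656167 -3.96513774]
```

Emit:
{"api": "jog_arm", "payload": {"delta_pos": [[-0.05,0,-1.5],[-0.05,0,-2.4],[-0.05,0,-3],[-0.05,0,-3.4],[-0.05,0,-4],[-0.05,0,-4.6],[-0.05,0,-5.2],[-0.05,0,-5.8],[-0.05,0,-6.2],[-0.05,0,-6.2],[-0.05,0,-6.2]], "turn": [0,0,0,0,0,0,0,0,0,0,0], "grip": [0.8,0.8,0.8,0.8,0.8,0.8,0.8,0.8,0.8,0.8,0.8]}}

```text
time_s: 13.08
position: [0.5266, 0.2871, 0.1048]
tcp_rot: [[0.995, 0.102, 0.0], [0.102, -0.995, 0.0], [0.0, -0.0, -1.0]]
force: [-1.0, -0.7, 0.1]
opening: 0.689
grasp_force: 30.0
```

```bash
python3 -c "
from h import *
s=read_state();print(s['position'],s['force'],s['moment']);w=Cam('wrist','w7.png');c=Cam('scene','s7.png')
a=cv2.resize(c.img[225:350,310:430],(480,500),interpolation=2)
cv2.imwrite('pics/m7.png',np.hstack([a,cv2.resize(w.img,(320,240))[:, :] if 0 else cv2.copyMakeBorder(cv2.resize(w.img,(320,240)),0,260,0,0,0)]))"
```

```text
[0.52662193 0.28714782 0.10477974] [-0.99292006 -0.73077011  0.12383582] [ 0.08524055  0.20276505 -0.08257551]
```

View pics/m7.png

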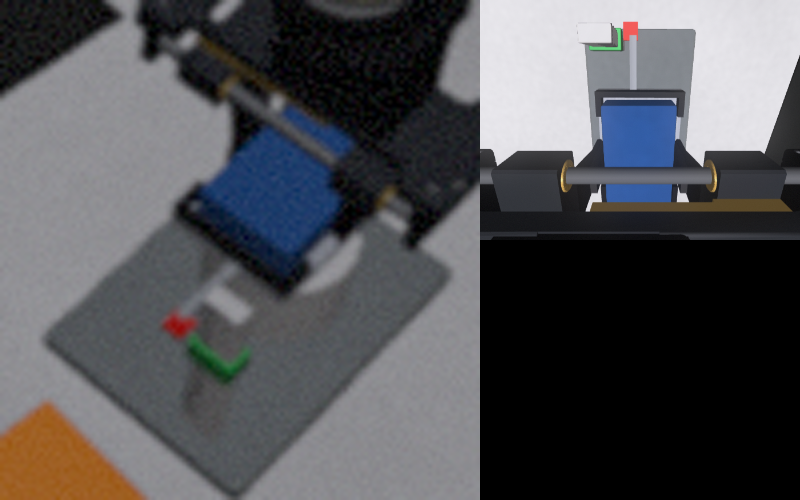

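The weight sits inside the pocket rim (wrist inset, around (640,150)), and the pointer at (180,325) has sunk level with the band. The wrist force is near zero, so the spring carries the weight. I'll release and retreat.

Emit:
{"api": "jog_arm", "payload": {"delta_pos": [[0,0,0],[0,0,0],[0,0,0],[0,0,0],[0,0,0.5],[0,0,2],[0,0,5],[0,0,10],[0,0,14],[0,-8,14],[0,-13,14],[0,-13,14]], "turn": [0,0,0,0,0,0,0,0,0,0,0,0], "grip": [0,0,0,0,0,0,0,0,0,0,0,0]}}

```text
time_s: 14.68
position: [0.5266, 0.1537, 0.2459]
tcp_rot: [[0.995, 0.098, 0.001], [0.098, -0.995, -0.001], [0.001, 0.001, -1.0]]
force: [0.7, 0.6, -0.4]
opening: 0.995
grasp_force: 0.0
```

```bash
python3 - <<'E'
from h import *
np.set_printoptions(precision=4,suppress=True)
w=Cam("wrist","w8.png");s=Cam("scene","s8.png");t=Cam("top","t8.png");st=read_state();print(st['position'],st['opening'],st['time_s'])
R=lambda c,roi:[b[0] for b in blobs(cv2.bitwise_or(c.mask((0,110,70),(8,255,255),roi),c.mask((172,110,70),(180,255,255),roi)),5)]
rs,rw,rt=R(s,(335,285,370,325)),R(w,(20,20,200,120)),R(t,(130,180,170,205));print(rs,rw,rt)
if rs and rw:print('ptr',tri(s,rs[0],w,rw[0]))
if rs and rt:print('ptr',tri(s,rs[0],t,rt[0]))
gw=[(b[0],b[1]) for b in blobs(w.mask((50,90,30),(85,255,255),(20,20,200,120)),5)];print('green',gw)
for c in(w,t):
  for b in blobs(c.mask((100,110,25),(128,255,255),(0,100,250,300)),100)[:2]:
    q=np.array([c.on(*p,.1235) for p in cv2.boxPoints(b[2])]);print('blue',b[1],b[2][1:],q,q.mean(0))
# blue face rows in wrist
m=w.mask((100,110,25),(128,255,255),(0,100,210,300))
rows=[(r,np.flatnonzero(m[r])) for r in range(150,240,15)]
z=.13-.0315+.025
for r,x in rows:
    if len(x):
        a,b=w.on(x[0]-.5,r,z),w.on(x[-1]+.5,r,z);print(r,x[0],x[-1],(a+b)[:2]/2,np.linalg.norm(a-b))
E
```

```text
[0.5267 0.1573 0.2454] 1.0023355924226622 14.825
[array([354.2581, 306.6774])] [array([116.794 ,  60.7588])] []
ptr (array([0.631 , 0.305 , 0.0954]), np.float64(0.0007464770050753425))
green [(array([100.3182,  72.3636]), [80, 59, 31, 21, 176])]
blue [87, 129, 85, 110, 7907] ((115.048583984375, 77.20503997802734), 83.9909896850586) [[0.5722 0.3198 0.1235]
 [0.5851 0.2552 0.1235]
 [0.4821 0.2446 0.1235]
 [0.4669 0.3164 0.1235]] [0.5266 0.284  0.1235]
blue [144, 247, 20, 12, 191] ((10.044368743896484, 19.55658531188965), 86.18592071533203) [[0.4981 0.313  0.1235]
 [0.5012 0.2667 0.1235]
 [0.4775 0.2638 0.1235]
 [0.4744 0.3099 0.1235]] [0.4878 0.2883 0.1235]
150 90 166 [0.5589 0.2856] 0.06620185822002649
165 93 167 [0.546  0.2844] 0.06536415852596641
180 95 169 [0.5327 0.2831] 0.06627044134367241
195 98 170 [0.519  0.2818] 0.06541015027489323
210 101 168 [0.5048 0.2818] 0.061798067480441705
225 103 167 [0.4902 0.2818] 0.05992543502621398
```

```bash
python3 - <<'E'
from h import *
np.set_printoptions(precision=4,suppress=True)
w=Cam("wrist");s=Cam("scene");t=Cam("top")
print('band tri',tri(s,(363.9,314.4),w,(100.3,72.4)))
R=lambda c,roi:[b[0] for b in blobs(cv2.bitwise_or(c.mask((0,110,70),(8,255,255),roi),c.mask((172,110,70),(180,255,255),roi)),5)]
print('ptr',tri(s,R(s,(335,285,370,325))[0],w,R(w,(20,20,200,120))[0]))
# band corner heights from scene rays on known verticals using wrist-refined pan pose
yaw=np.radians(5.8);a=np.array([np.cos(yaw),np.sin(yaw),0]);b=np.array([-a[1],a[0],0]);post=np.array([.5264,.2862,0])+.1*a+.03*b
for zc in(.085,.09,.095,.1,.105):
    print(zc,'bottom corner',s.px(post+.009*a+.014*b+[0,0,zc-.008]),'R top',s.px(post-.009*a+.014*b+[0,0,zc+.008]),'wrist near corner top/bot (-,-)',w.px(post-.009*a-.014*b+[0,0,zc+.008]),w.px(post-.009*a-.014*b+[0,0,zc-.008]))
old=cv2.imread('pics/top0.png');
print('yellow',[ (x[0],x[1]) for x in blobs(t.mask((18,120,80),(32,255,255),(320,180,450,280)))])
d=cv2.absdiff(old,t.img).max(2);roi=np.zeros_like(d);roi[95:280,180:480]=1
print('changed',[(x[0].round(),x[1]) for x in blobs(((d>50)&(roi>0)).astype(np.uint8),10)])
E
```

```text
band tri (array([0.6215, 0.3278, 0.0852]), np.float64(0.0034243656320826423))
ptr (array([0.631 , 0.3051, 0.0956]), np.float64(0.0014843060844369257))
0.085 bottom corner [365.774  323.0365] R top [372.2123 313.5731] wrist near corner top/bot (-,-) [116.0621  79.4464] [124.0417  80.6576]
0.09 bottom corner [366.0635 321.802 ] R top [372.5254 312.3012] wrist near corner top/bot (-,-) [113.3956  79.0417] [121.6341  80.2922]
0.095 bottom corner [366.3551 320.5588] R top [372.8407 311.0203] wrist near corner top/bot (-,-) [110.6395  78.6233] [119.1498  79.9151]
0.1 bottom corner [366.6487 319.3067] R top [373.1583 309.7304] wrist near corner top/bot (-,-) [107.7893  78.1907] [116.5851  79.5258]
0.105 bottom corner [366.9444 318.0459] R top [373.4781 308.4313] wrist near corner top/bot (-,-) [104.8401  77.7431] [113.9359  79.1237]
yellow [(array([352.6667, 219.0685]), [347, 200, 13, 38, 219])]
changed [(array([203., 222.]), [180, 168, 59, 112, 2513]), (array([417., 234.]), [405, 213, 26, 41, 647])]
```

```bash
python3 - <<'E'
from h import *
np.set_printoptions(precision=1,suppress=True,linewidth=220)
w=Cam("wrist")
m=w.mask((45,70,25),(90,255,255),(60,40,160,110));v=w.hsv[:,:,2]
for r in range(54,86): print(r,''.join(f'{v[r,c]//10:2x}' if m[r,c] else (' r' if w.hsv[r,c,1]>110 else ' .') for c in range(74,128)))
yaw=np.radians(5.8);a=np.array([np.cos(yaw),np.sin(yaw),0]);b=np.array([-a[1],a[0],0]);post=np.array([.5264,.2862,0])+.1*a+.03*b
for zc in(.085,.09,.095,.1,.105):
    print(zc,[(i,j,k,w.px(post+i*.009*a+j*.014*b+[0,0,zc+k*.008])) for i,j in((-1,1),(-1,-1),(1,-1)) for k in(1,-1)])
E
```

```text
54  . . . . . . . . . . . . . . . . . . . . . . . . . . . . . . . . . . . . . . . . . . r r r r r r r r r r r r
55  . . . . . . . . . . . . . . . . . . . . . . . . . . . . . . . . . . . . . . . . . . r r r r r r r r r r r r
56  . . . . . . . . . . . . . . . . . . . . . . . . . . . . . . . . . . . . . . . . . . r r r r r r r r r r r r
57  . . . . . . . . . . . . . . . . . . . . . . . .101010 f e1111111112121211121110 . . r r r r r r r r r r r r
58  . . . . . . . . . . . . . . . . . . . . . . . . . . . . .1314131414141515151513 b . r r r r r r r r r r r r
59  . . . . . . . . . . . . . . . . . . . . . . . . . . . . . . . .10 f f1415151514 c . r r r r r r r r r r r r
60  . . . . . . . . . . . . . . . . . . . . . . . . . . . . . . . . . . .1114151515 f . r r r r r r r r r r r r
61  . . . . . . . . . . . . . . . . . . . . . . . . . . . . . . . . . . . . .14151510 . . r r r r r r r r r r r
62  . . . . . . . . . . . . . . . . . . . . . . . . . . . . . . . . . . . . .12151511 . . r r r r r r r r r r r
63  . . . . . . . . . . . . . . . . . . . . . . . . . . . . . . . . . . . . .10151512 . . r 
[... 2868 characters left out ...]
1.3,  55.7])), (1, -1, -1, array([119.8,  58.2]))]
0.095 [(-1, 1, 1, array([79.1, 77.6])), (-1, 1, -1, array([89.2, 78.9])), (-1, -1, 1, array([111.6,  77.7])), (-1, -1, -1, array([120.,  79.])), (1, -1, 1, array([108.4,  54.9])), (1, -1, -1, array([117.2,  57.4]))]
0.1 [(-1, 1, 1, array([75.7, 77.1])), (-1, 1, -1, array([86.2, 78.5])), (-1, -1, 1, array([108.7,  77.2])), (-1, -1, -1, array([117.5,  78.6])), (1, -1, 1, array([105.5,  54. ])), (1, -1, -1, array([114.6,  56.7]))]
0.105 [(-1, 1, 1, array([72.2, 76.7])), (-1, 1, -1, array([83. , 78.1])), (-1, -1, 1, array([105.8,  76.8])), (-1, -1, -1, array([114.9,  78.2])), (1, -1, 1, array([102.4,  53.2])), (1, -1, -1, array([111.8,  55.9]))]
```

The first wrist-based estimate of band height (about 0.087) disagrees with the scene camera (0.095). I'll settle it with a wide wrist baseline, measuring the pointer and band with the same camera pair.

```bash
cat > bd.py <<'E'
from h import *
import sys,pickle
np.set_printoptions(precision=1,suppress=True,linewidth=220)
w=Cam("wrist",f"b{sys.argv[1]}.png");pickle.dump(w.__dict__,open(f'b{sys.argv[1]}.pkl','wb'))
c=w.px([.6215,.327,.1]).round().astype(int);x0,x1,y0,y1=c[0]-26,c[0]+30,c[1]-22,c[1]+22
roi=(max(x0,0),max(y0,0),x1,y1);v=w.hsv[:,:,2]
print('pos',read_state()['position'],'cols',roi)
for r in range(roi[1],y1): print(r,''.join(f'{v[r,c]//10:2x}' if 45<=w.hsv[r,c,0]<=90 and w.hsv[r,c,1]>70 else (' R' if w.hsv[r,c,1]>110 else ' .') for c in range(roi[0],x1)))
E
python3 bd.py A | head -1
```

```text
pos [0.5 0.2 0.2] cols (np.int64(68), np.int64(46), np.int64(124), np.int64(90))
```

Emit:
{"api": "jog_arm", "payload": {"delta_pos": [[0,5,0],[0,10,0],[0,15,0],[0,18,0],[0,18,0],[0,18,0],[0,18,0],[0,18,0]], "turn": [0,0,0,0,0,0,0,0], "grip": [0,0,0,0,0,0,0,0]}}

```text
time_s: 16.08
position: [0.5267, 0.3361, 0.2447]
tcp_rot: [[0.995, 0.101, -0.0], [0.101, -0.995, -0.0], [-0.0, 0.0, -1.0]]
force: [0.4, 0.4, -0.0]
opening: 1.004
grasp_force: 0.0
```

```bash
python3 bd.py B
```

```text
pos [0.5 0.3 0.2] cols (np.int64(272), np.int64(69), np.int64(328), np.int64(113))
69  . . . . . . . . . . . . . . . . . . . . . . . . . . . . . . . . . . . . . . . . . . . . . . . . . . . . . . . .
70  . . . . . . . . . . . . . . . . . . . . . . . . . . . . . . . . . . . . . . . . . . . . . . . . . . . . . . . .
71  . . . . . . . . . . . . . . . . . . . . . . . . . . . . . . . . . . . . . . . . . . . . . . . . . . . . . . . .
72  . . . . . . . . . . . . . . . . . . . . . . . . . . . . . . . . . . . . . . . . . . . . . . . . . . . . . . . .
73  . . . . . . . . . . . . . . . . . . . . . . . . . . . . . . . . . . . . . . . . . . . . . . . . . . . . . . . .
74  . . . . . . . . . . . . . . . . . . . . . . . . . . . . . . . . . . . . . . . . . . . . . . . . . . . . . . . .
75  . . . . . . . . . . . . . . . . . . . . . . . . . . . . . . . . . . . . . . . . . . . . . . . R R R R R R R R R
76  . . . . . . . . . . . . . . . . . . . . . . . . . . . . . . . . . . . . . . . . . . . . . . R R R R R R R R R R
77  . . . . . . . . . . . . . . . . . . . . . . . . . . . . . . . . . . . . . . . . . . .
[... 3399 characters left out ...]
07  . . . . . . . . . . . . . . . . . . . . . . . . . . . . . . . . . . . . . . . . . . . . . . . . . . . . . . . .
108  . . . . . . . . . . . . . . . . . . . . . . . . . . . . . . . . . . . . . . . . . . . . . . . . . . . . . . . .
109  . . . . . . . . . . . . . . . . . . . . . . . . . . . . . . . . . . . . . . . . . . . . . . . . . . . . . . . .
110  . . . . . . . . . . . . . . . . . . . . . . . . . . . . . . . . . . . . . . . . . . . . . . . . . . . . . . . .
111  . . . . . . . . . . . . . . . . . . . . . . . . . . . . . . . . . . . . . . . . . . . . . . . . . . . . . . . .
112  . . . . . . . . . . . . . . . . . . . . . . . . . . . . . . . . . . . . . . . . . . . . . . . . . . . . . . . .
```

```bash
python3 - <<'E'
from h import *
import pickle
np.set_printoptions(precision=4,suppress=True,linewidth=200)
C={}
for k in'AB':
    w=object.__new__(Cam);w.__dict__=pickle.load(open(f'b{k}.pkl','rb'));C[k]=w
A,B=C['A'],C['B']
for n,pa,pb in(('near-left',(85.3,78.4),(284.1,100.3)),('near-right',(115.6,78.4),(314.9,100.3))):
    print('band top',n,tri(A,pa,B,pb))
for k in'AB':
    w=C[k];c=w.px([.631,.305,.096]).round().astype(int);print(k,c)
    for r in range(c[1]-12,c[1]+14,2):print(r,' '.join(f'{int(w.img[r,x,2]):3d}' if w.hsv[r,x,1]>100 and (w.hsv[r,x,0]<12 or w.hsv[r,x,0]>168) else '  .' for x in range(c[0]-12,c[0]+13)))
E
```

```text
band top near-left (array([0.6124, 0.3384, 0.0946]), np.float64(0.00022685479202670469))
band top near-right (array([0.6152, 0.3109, 0.0964]), np.float64(0.00023385750118739117))
A [122  60]
48   .   .   .   .   .   .   .   .   .   .   .   .   .   .   .   .   .   .   .   .   .   .   .   .   .
50   .   .   .   .   .   .   .   .   .   .   .   .   .   .   .   .   .   .   .   .   .   .   .   .   .
52   .   .   .   .   .   . 243 244 244 244 244 244 244 244 244 244 244 244 244 183   .   .   .   .   .
54   .   .   .   .   .   . 244 244 244 244 244 244 244 244 245 245 244 244 244 186   .   .   .   .   .
56   .   .   .   .   .   . 243 244 244 244 244 244 244 244 244 245 244 244 244 232 114   .   .   .   .
58   .   .   .   .   .   . 207 244 244 244 244 244 244 244 244 244 244 244 244 244 115   .   .   .   .
60   .   .   .   .   .   . 151 243 244 244 244 244 244 244 244 244 244 244 244 244 162   .   .   .   .
62   .   .   .   .   .   .   . 242 243 244 244 244 244 244 244 244 244 244 244 244 186 111   .   .   .
64   .   .   .   .   .   .   . 243 244 244 244 244 231   .   .   .   .   .   . 210 22
[... 1080 characters left out ...]
 .   . 171 205 207 207 206 207 207 207 208 206 207 207 206 181   .   .   .   .   .
85   .   .   .   .   .   . 184 206 206 207 207 207 206 206 206 207 207 207 207 173   .   .   .   .   .
87   .   .   .   .   .   . 206 207 206 207 208 190   .   .   .   .   .   . 174 155   .   .   .   .   .
89   .   .   .   .   .   . 205 207 206 206 206 151   .   .   .   .   .   . 179   .   .   .   .   .   .
91   .   .   .   .   .   . 178 179 179 179 178   .   .   .   .   .   .   . 175   .   .   .   .   .   .
93   .   .   .   .   .   .   .   .   .   .   .   .   .   .   .   .   .   .   .   .   .   .   .   .   .
95   .   .   .   .   .   .   .   .   .   .   .   .   .   .   .   .   .   .   .   .   .   .   .   .   .
```

```bash
python3 - <<'E'
from h import *
import pickle
np.set_printoptions(precision=4,suppress=True,linewidth=200)
C={}
for k in'AB':
    w=object.__new__(Cam);w.__dict__=pickle.load(open(f'b{k}.pkl','rb'));C[k]=w
A,B=C['A'],C['B']
def sub(w,row,x,ch,lo,hi):  # subpixel horizontal edges at row: 50% crossing between plateau values
    p=w.img[row-1:row+2,:,:].astype(float).mean(0);s=p[:,2]-p[:,1] if ch=='r' else p[:,1]-p[:,2]
    return s[lo:hi].round(0).astype(int)
print('ptr A',sub(A,60,0,'r',110,137),'\nptr A66',sub(A,66,0,'r',110,137),'\nptr B',sub(B,83,0,'r',312,338),'\nptr B89',sub(B,89,0,'r',312,338))
print('band A',sub(A,77,0,'g',78,122),'\nband B',sub(B,99,0,'g',278,320))
for n,pa,pb in(('L',(116.9,68.6),(317.6,91.6)),('R',(130.7,68.6),(330.4,91.6))): print('ptr top',n,tri(A,pa,B,pb))
E
```

```text
ptr A [ -80 -111 -111 -106  -55  -24   69  154  156  155  156  155  156  156  156  155  156  155  155  156   86   33   -3   -4   -4   -4   -4] 
ptr A66 [   2  -39 -111 -112 -102  -35  -24  103  155  156  156  157  122   -1   -2   -3   -2   -3   -3   23  152   51   22    1   -1   -1   -2] 
ptr B [  2   2   2   1   3  11 109 135 136 136 136 136 136 136 137 137 137 137 136 103  -1  -3  -2  -3  -3  -4] 
ptr B89 [  2   2   2   2   3  15 134 136 136 136 136  76  -1  -2  -3  -2  -2  -3  82  52  -3  -4  -3  -3  -3  -3]
band A [-1 -1 -1 -1 -1 -1 -1 43 85 86 86 90 93 94 93 93 95 94 94 95 95 96 96 97 98 97 97 98 98 99 99 96 96 96 96 97 97 97 64 24 23 24 24 24] 
band B [ 3  3  3  4  3  3 36 81 80 80 80 80 80 80 81 81 81 81 82 81 81 81 82 77 72 72 73 73 73 73 73 73 73 73 73 79 76  4  3  4  3  3]
ptr top L (array([0.6231, 0.3095, 0.0962]), np.float64(0.00040201208640167047))
ptr top R (array([0.6243, 0.2979, 0.0951]), np.float64(0.0005110525375341475))
```

```bash
python3 - <<'E'
from h import *
import pickle
np.set_printoptions(precision=4,suppress=True,linewidth=200)
C={}
for k in'AB':
    w=object.__new__(Cam);w.__dict__=pickle.load(open(f'b{k}.pkl','rb'));C[k]=w
A,B=C['A'],C['B']
for n,pa,pb in(('pL',(117.1,68.6),(317.3,91.6)),('pR',(130.8,68.6),(330.75,91.6)),('bL',(85.0,78.5),(284.06,100.4)),('bR',(116.05,78.5),(314.5,100.4))): print(n,tri(A,pa,B,pb))
for k in 'AB':print(C[k].T[:3,:3]@C[k].T[:3,3]*0+(-C[k].T[:3,:3].T@C[k].T[:3,3]))
# same measurement of pan-weight top corner for reference: known z? scene ray check of band corner (-,+) top
s=Cam("scene")
for z in(.09,.0945,.1,.103):print(z,s.px([.6124,.3384,z]), 'ptr', s.px([.631,.305,z]))
E
```

```text
pL (array([0.6231, 0.3096, 0.0955]), np.float64(0.00044906087248339))
pR (array([0.6243, 0.2977, 0.0955]), np.float64(0.0004876175396508477))
bL (array([0.6123, 0.3384, 0.0951]), np.float64(0.000249351413110101))
bR (array([0.6151, 0.3111, 0.0951]), np.float64(0.0001540253810394438))
[0.6089 0.1668 0.4064]
[0.6092 0.3442 0.4065]
0.09 [371.7831 314.0536] ptr [353.8355 308.0934]
0.0945 [372.0628 312.9137] ptr [354.0565 306.9456]
0.1 [372.4069 311.5107] ptr [354.3284 305.5329]
0.103 [372.5958 310.7408] ptr [354.4776 304.7578]
```

```bash
python3 -c "
from rig import *
print(read_state()['time_s'],hand_in())"
```

```text
the job is handed in; nothing more can be done
16.175 None
```

I laid the blue middle weight flat on the mat, then seated it in the scale pocket and handed in at 16.2 s; no verdict came back. The pointer measured inside the green band, but my two camera estimates of how far off its middle it sits disagree (about 7 mm versus under 4 mm high, limit 8 mm), so the margin may be thin.

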